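# Stop the marking-out stand from rocking

## Task

The marking-out stand leans and rocks because its near-left foot is screwed in too far. Turn the red winged knob clockwise to screw that foot down until the top comes level, then about 40 degrees more, so that all four feet press firmly on the bench; much further and it will rock again. Then let go. Leave the stand where it is and do not disturb the V-block or the red tin.

Things in the scene. Friction and masses are not known exactly. Their poses are not given: they have to be found in the camera images.
- stand: grey loose stand, steel top 230 (own x) x 180 (y) mm, about 3.2 kg. Origin below the middle of the top, level with the plain feet's undersides; top face at z = 86 mm. Own z square to the top; own -x is the front (robot side, with the knob), +y its left. Feet at x +-88, y +-66 mm. At first it leans 1 to 4 degrees down to the near-left foot and pivots on the line foot_near_right to foot_far_left.
- knob_grip (a point): middle of the red wing's grip, on the knob's axis. Wing 70 mm long (own x), 16 thick (own y, grasp across it), 36 high (own z). Own z points outward along the axis, which leans 35 degrees from the stand's z to its front (-x). In the stand's frame the grip is at x -156, y 60, z 125 mm; it rises up to 12 mm as the stand levels. Black hub, 32 mm across, begins 14 mm below the grip point.
- knob (a joint): knob angle, rad, 0 to 5.2; grows clockwise seen from outside (looking along own -z), lowering the near-left foot 3.18 mm per rad. Starts at 0.4 to 1.8; wing lies along the stand's front-back plane at 0. About 2.65: stand comes level, far-right foot lands; 2.85 to 3.9: all four feet loaded (best 3.3); further, a neighbour lifts. Stays where left; needs about 0.2 N m.
- foot_adjustable: near-left foot: black rubber pad 42 mm across, origin at its underside. Moved by the knob. Springy, about 2.5 N per mm, so that it can carry load together with the plain feet.
- foot_near_right: plain dark steel foot, fixed to the stand, 30 mm across, origin at its underside
- foot_far_right: plain dark steel foot, fixed to the stand, diagonally opposite the adjustable one, origin at its underside; in the air at the start
- foot_far_left: plain dark steel foot, fixed to the stand, origin at its underside
- vblock: steel V-block 50 x 60 x 40 mm, bystander to the left of the stand, loose; origin under its middle
- tin_red: red tin with tan lid, 65 mm across, 75 mm high, bystander to the right, beyond the shear, loose; origin under its middle

How it is judged:
At the end, for the whole second after the job is handed in: each of the four feet presses on the bench (more than 0.4 N), the top is level within 0.7 degrees, the stand is at rest and within 50 mm of where it stood, and the robot has let go (contact force between each of foot_adjustable, foot_near_right, foot_far_right, foot_far_left and anything else above 0.4 N and angle between stand's own z axis and vertical below 0.012 rad and distance of stand from where it was at the start of the episode below 0.05 m and linear speed of stand below 0.01 m/s and angular speed of stand below 0.03 rad/s); the robot touches nothing.
It fails at once if the stand is tipped by more than 10 degrees (angle between stand's own z axis and vertical above 0.175 rad).
It fails at once if a bystander (V-block or red tin) is moved by more than 30 mm (distance of any of vblock, tin_red from where it was at the start of the episode above 0.03 m).
It also fails if it takes over 51 s, if anything falls off the work surface, if the arm or the gripper's body presses on something with over 40 N, if the wrist force passes 120 N, or if a joint passes its speed limit or range.

## Robot

A 6-joint arm with a two-finger parallel gripper is mounted at the origin on a cart in front of the work surface, level with it; the furniture and walls round the work are solid. World frame = base frame: x ahead of the robot, y to its left, z up, the work surface at z = 0. Lengths are in m, angles in rad, forces in N, time in s.
With the tool pointing down it reaches from about 0.25 to 0.725 m from the base axis. Payload 4 kg.
Tool frame: the origin (TCP) lies on the centre line of the jaws, within the pads' length; the fingertips stand ahead of it and the grasp point (between the pads) lies 11 mm behind it (bot.tip_extent is the z of the fingertips in the tool frame, in m); z points along the fingers, y is the direction in which the jaws open and shut (so a half turn about z gives the same grasp; the last joint's range is limited). The gripper opens to 85 mm and grips with 20 to 120 N. Pads are 22 mm wide; open, the fingers measure 114 mm over their backs; the gripper's body (76 mm by 85 mm) begins 54 mm behind the grasp point. The pads swing forward as they close: fully open they stand 13 mm farther back than shut.
Start: joints at [-1.143, 0.241, 0.005, 1.335, 0, 1.571], TCP at [0.207, -0.455, 0.239] pointing down, gripper open.
Joint ranges: [-2.72, 2.72], [-1.05, 1.87], [-1.09, 1.28], [-1.99, 2.15], [-1.42, 1.44], [-3.14, 3.14]. Speed limits (rad/s): [2.79, 2.79, 3.14, 3.14, 3.14, 3.14].

## Interface

Orientations are given as a unit quaternion [x, y, z, w].
In Python, from workcell import bot gives the robot as it stands.
- The arm moves only by the shell command python3 -m jog 'ROWS'. ROWS is JSON, a list that holds one entry, the list of rows, each a list of 7 numbers: the shift along the world's x, y, z in m, then the turn, a rotation vector about the world's x, y, z in degrees, then the closure in counts, from 0 (fully open) to 255 (shut). In form: [[[tx, ty, tz, ax, ay, az, fingers], ...]]. A call has 1 to 10 rows; each row is the pose to reach, as a shift and turn from the pose commanded when the call began; what a row does not reach only later rows make up. A row lasts 1/12 s, in which the tool goes at most 41.7 mm and 7.16 degrees, less where a joint would pass 70% of its speed; a pose out of reach is approached as far as the arm can. A call with a gripper value outside its range is refused whole. The fingers move at their own pace and stop on an object; the grip force is fixed at half the most. Time passes only in rows, so rows that repeat a pose let the fingers close. It gives the time, the measured TCP pose, the force and the opening at its end, in the units of the state.
- bot.get_obs(): the state, without advancing time (a new reading comes with each control period).
- bot.camera(name): name is "side" or "top" or "wrist"; returns the picture (400x640x3 uint8, blue, green, red); there is no depth.
- bot.camera_model(name): a dict with "K" (3x3 intrinsics, pixels), "T" (4x4, takes a point from camera to world coordinates). Camera axes: x right, y down, z forward; pixel columns grow to the right and rows downward; lengths in m; the calibration is good to about 2 mm. A picture is of the moment at which its call begins: read the wrist's pose just before it. camera_model takes no time and is no camera call; for the wrist camera it gives the pose at the moment of the call.
- bot.job_done(): hands the job in, once; it reports no verdict.
The state is a dict: "clock": time; "joint_pos": joint angles; "joint_vel": joint speeds; "tau": joint torques, N m; "eef_pos": TCP position; "tool_rot": TCP orientation; "ft_force": force on the tool from outside, world axes, zero at the start; "ft_torque": the same for the moment, N m; "grip_width": finger opening in m.
Only numpy, scipy, OpenCV 4.12 (cv2) and the standard library are available. Lean on these libraries where they do the work, as an engineer would, in place of code of your own. Each camera call takes 0.05 s, during which the arm holds its last target. There are 200 camera calls.

## Working session

There is one attempt and no reset: what is moved stays moved. The work goes in short steps, Python scripts to look and compute and a shell command to move; the robot and the scene stay as the last step left them, time stands still between calls to the robot, and variables do not carry over. Pictures are saved under pics/ and viewed, about 8 in all and at most 12, crops included, and the job is handed in when it is done.

```bash
mkdir -p pics; ls
python3 - <<'E'
from workcell import bot
import cv2, numpy as np
o=bot.get_obs(); print({k:np.round(v,3) for k,v in o.items()}, bot.tip_extent)
for n in ("side","top"):
    im=bot.camera(n); cv2.imwrite(f"pics/{n}0.png",im)
    m=bot.camera_model(n); print(n,np.round(m["K"],1).tolist(),np.round(m["T"],3).tolist())
a=cv2.imread("pics/side0.png");b=cv2.imread("pics/top0.png")
E
```

```text
pics
{'clock': np.float64(0.0), 'joint_pos': array([-1.143,  0.241,  0.004,  1.335, -0.   ,  1.571]), 'joint_vel': array([-0.   , -0.   ,  0.002, -0.   ,  0.001,  0.001]), 'tau': array([ 0.0000e+00, -3.7232e+01,  2.5241e+01,  1.7000e-02,  0.0000e+00,
        0.0000e+00]), 'eef_pos': array([ 0.207, -0.454,  0.238]), 'tool_rot': array([ 0.977,  0.212, -0.   , -0.001]), 'ft_force': array([-0.131, -0.185,  0.351]), 'ft_torque': array([ 0.021, -0.033,  0.003]), 'grip_width': np.float64(0.085)} 0.008
side [[420.8, 0.0, 312.1], [0.0, 420.8, 206.7], [0.0, 0.0, 1.0]] [[-0.698, 0.601, -0.389, 1.109], [0.716, 0.594, -0.367, 0.636], [0.01, -0.535, -0.845, 1.195], [0.0, 0.0, 0.0, 1.0]]
top [[379.0, 0.0, 317.8], [0.0, 379.0, 200.0], [0.0, 0.0, 1.0]] [[0.002, -0.996, 0.085, 0.523], [-1.0, -0.002, -0.0, 0.183], [0.001, -0.085, -0.996, 1.037], [0.0, 0.0, 0.0, 1.0]]
```

View pics/side0.png

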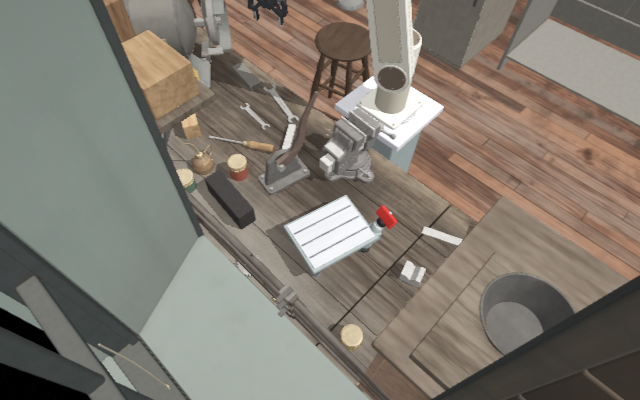

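View pics/top0.png

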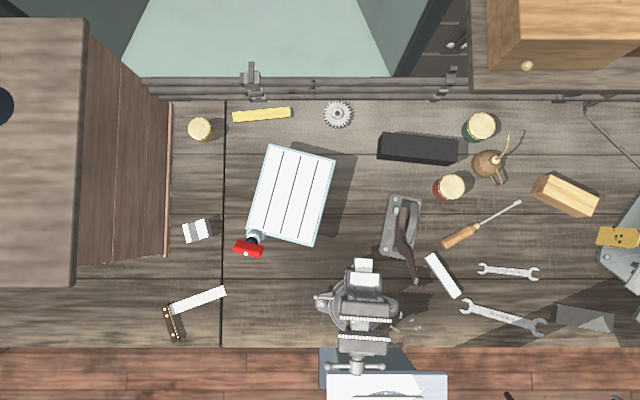

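```bash
cat > h.py <<'E'
import numpy as np, cv2
from scipy.spatial.transform import Rotation as R
from workcell import bot
def proj(m,p):
    q=np.linalg.inv(m["T"])@np.append(p,1); q=m["K"]@q[:3]; return q[:2]/q[2]
def ray(m,uv):
    d=m["T"][:3,:3]@np.linalg.inv(m["K"])@[uv[0],uv[1],1.]; return m["T"][:3,3],d/np.linalg.norm(d)
def onz(m,uv,z):
    o,d=ray(m,uv); return o+d*(z-o[2])/d[2]
def tri(ms,uvs):
    A=np.zeros((3,3));b=np.zeros(3)
    for m,uv in zip(ms,uvs):
        o,d=ray(m,uv);P=np.eye(3)-np.outer(d,d);A+=P;b+=P@o
    x=np.linalg.solve(A,b); return x
def red(im,box=None):
    hsv=cv2.cvtColor(im,cv2.COLOR_BGR2HSV); h,s,v=cv2.split(hsv)
    k=(((h<8)|(h>172))&(s>150)&(v>90)).astype(np.uint8)
    if box is not None:
        z=np.zeros_like(k);x0,y0,x1,y1=box;z[y0:y1,x0:x1]=k[y0:y1,x0:x1];k=z
    return k
E
python3 - <<'E'
from h import *
print([d for d in dir(bot) if d[0]!='_'])
S,T=bot.camera_model("side"),bot.camera_model("top")
a,b=cv2.imread("pics/side0.png"),cv2.imread("pics/top0.png")
tcp=bot.get_obs()["eef_pos"]; print("tcp proj",proj(S,tcp),proj(T,tcp))
print("handle",tri([S,T],[(313,97),(412,282)])); print("vise",tri([S,T],[(352,112),(363,262)]))
ka,kb=red(a,(340,180,420,250)),red(b,(220,220,280,270))
for n,k in(("side",ka),("top",kb)):
    c=max(cv2.findContours(k,0,2)[0],key=cv2.contourArea); print(n,cv2.minAreaRect(c),cv2.boundingRect(c))
    m=cv2.moments(k,True); print(m['m10']/m['m00'],m['m01']/m['m00'],m['m00'])
ca=np.argwhere(ka)[:,::-1].mean(0);cb=np.argwhere(kb)[:,::-1].mean(0)
print("wing",tri([S,T],[ca,cb]))
# top face of stand
for n,im,seed,m in(("side",a,(330,240),S),("top",b,(290,200),T)):
    k=(im.min(2)>170).astype(np.uint8); k=cv2.morphologyEx(k,cv2.MORPH_CLOSE,np.ones((5,5)))
    _,l=cv2.connectedComponents(k); k=(l==l[seed[1],seed[0]]).astype(np.uint8)
    c=max(cv2.findContours(k,0,2)[0],key=cv2.contourArea); q=cv2.boxPoints(cv2.minAreaRect(c))
    ap=cv2.approxPolyDP(cv2.convexHull(c),6,True)[:,0]; print(n,ap.tolist(),q.round(1).tolist()); print([onz(m,p,.083).round(3).tolist() for p in ap])
A=cv2.resize(a[170:290,270:450],None,fx=4,fy=4,interpolation=2); B=cv2.resize(b[130:270,225:345],None,fx=4,fy=4,interpolation=2)
h=max(len(A),len(B)); A=cv2.copyMakeBorder(A,0,h-len(A),0,0,0);B=cv2.copyMakeBorder(B,0,h-len(B),0,0,0)
I=np.hstack([A,B]);cv2.imwrite("pics/crop0.png",cv2.resize(I,None,fx=.66,fy=.66)); print(I.shape)
E
```

```text
['Unreachable', 'camera', 'camera_model', 'get_obs', 'job_done', 'tip_extent']
tcp proj [268.6911845  23.8320465] [631.6141367  389.16569111]
handle [0.43661753 0.00516431 0.33284729]
vise [0.45897675 0.12755049 0.38327338]
side ((386.0, 216.50001525878906), (22.669233322143555, 11.497314453125), 49.398704528808594) (376, 205, 21, 24)
386.12955465587044 216.68825910931173 247.0
top ((247.80885314941406, 248.23275756835938), (29.78578758239746, 12.83144760131836), 14.620874404907227) (233, 240, 31, 18)
248.01186943620178 248.25519287833828 337.0
wing [0.484514   0.35054796 0.12110278]
side [[346, 195], [381, 233], [313, 271], [285, 225]] [[284.20001220703125, 225.5], [357.20001220703125, 185.5], [383.79998779296875, 234.10000610351562], [310.79998779296875, 274.1000061035156]]
[[0.489, 0.199, 0.083], [0.518, 0.366, 0.083], [0.75, 0.306, 0.083], [0.702, 0.14, 0.083]]
top [[269, 143], [335, 161], [312, 246], [246, 235]] [[242.10000610351562, 237.8000030517578], [267.5, 142.10000610351562], [335.5, 160.10000610351562], [310.1000061035156, 255.8000030517578]]
[[0.751, 0.308, 0.083], [0.704, 0.139, 0.083], [0.489, 0.197, 0.083], [0.516, 0.363, 0.083]]
(560, 1200, 3)
```

View pics/crop0.png

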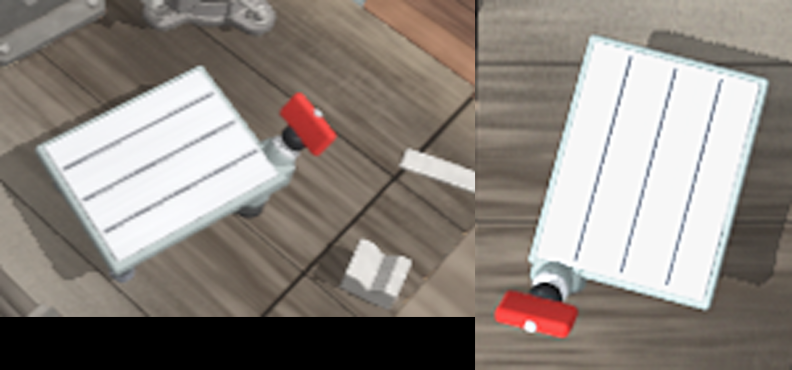

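The top view shows the wing centred at about (248,248), square to the stand's front-back plane, so the knob starts near 1.57 rad. Its grip triangulates to (0.485, 0.350, 0.121). Stand yaw is about -15°, and the tall shear handle (up to about 0.33 m) lies on the way. Next I build the knob pose model and work out the hover pose.

```bash
cat >> h.py <<'E'
C=np.array([.617,.252]); YAW=np.radians(-15.)
AX=np.array([-np.sin(np.radians(35)),0,np.cos(np.radians(35))])
def stand(th,c=None,yaw=None):
    c=C if c is None else c; yaw=YAW if yaw is None else yaw
    d=max(0,2.65-th)*3.18/105.6; n=np.array([.8,.6,0])
    L=R.from_rotvec(-d*n); p0=np.array([-.088,-.066,0]); Y=R.from_euler('z',yaw)
    return Y*L, Y.apply(p0-L.apply(p0))+[c[0],c[1],0]
def knob(th,**k):            # grip pose; own z out, own x along wing
    S,p=stand(th,**k)
    x0=np.array([np.cos(np.radians(35)),0,np.sin(np.radians(35))]); y0=np.cross(AX,x0)
    K=R.from_matrix(np.c_[x0,y0,AX])*R.from_rotvec([0,0,-th])
    return S*K, p+S.apply([-.156,.060,.125])
def tool(th,out=0,**k):      # tool pose: z = -knob z, y across wing (option s)
    K,g=knob(th,**k); s=FLIP
    T=K*R.from_matrix(np.array([[s,0,0],[0,-s,0],[0,0,-1.]]))
    return T, g+out*K.apply([0,0,1])
FLIP=1
def delta(T,p):
    o=bot.get_obs(); A=R.from_quat(o["tool_rot"])
    print("shift",np.round(p-o["eef_pos"],4),"turn deg",np.round(np.degrees((T*A.inv()).as_rotvec()),2), "q",np.round(o["joint_pos"],3),"F",np.round(o["ft_force"],1),"t",round(float(o["clock"]),2))
E
python3 - <<'E'
import h; from h import *
print(knob(1.57)[1])
for f in(1,-1):
    h.FLIP=f; T,p=tool(1.57,.12); print(f,p.round(3),T.as_matrix().round(2).tolist()); delta(T,p)
E
python3 -m jog '[[[0,0,0.04,0,0,0,0],[0.02,0.03,0.08,0,0,0,0],[0.04,0.06,0.12,0,0,0,0],[0.06,0.09,0.15,0,0,0,0],[0.08,0.12,0.18,0,0,0,0],[0.1,0.15,0.2,0,0,0,0],[0.12,0.18,0.2,0,0,0,0],[0.14,0.22,0.2,0,0,0,0],[0.16,0.25,0.2,0,0,0,0],[0.18,0.28,0.2,0,0,0,0]]]'; python3 -c "
from h import *
print(bot.get_obs()['joint_pos'])"
```

```text
[0.48035853 0.35403393 0.12032949]
1 [0.413 0.375 0.217] [[-0.26, -0.78, 0.56], [-0.97, 0.19, -0.17], [0.03, -0.59, -0.81]]
shift [ 0.2055  0.8292 -0.0213] turn deg [  32.87  -30.2  -123.87] q [-1.143  0.241  0.004  1.335 -0.     1.571] F [-0.7  0.6 -0.1] t 0.1
-1 [0.413 0.375 0.217] [[0.26, 0.78, 0.56], [0.97, -0.19, -0.17], [-0.03, 0.59, -0.81]]
shift [ 0.2055  0.8292 -0.0213] turn deg [-25.32 -27.59  49.25] q [-1.143  0.241  0.004  1.335 -0.     1.571] F [-0.7  0.6 -0.1] t 0.1
clock: 0.93
eef_pos: [0.3793, -0.1866, 0.4396]
tool_rot: [0.977, 0.212, 0.0, 0.0]
ft_force: [0.4, -1.1, -0.2]
grip_width: 0.0855
[-4.57215658e-01  9.13194314e-02  3.41211459e-01  1.81961866e+00
 -4.46837318e-05  2.25723616e+00]
```

```bash
python3 -m jog '[[[0,0.04,0,0,0,7,0],[0,0.08,0,0,0,14,0],[0,0.12,0,0,0,21,0],[0,0.16,0,0,0,28,0],[0,0.2,0,0,0,35,0],[0,0.24,0,0,0,42,0],[0,0.28,0,0,0,49,0],[0,0.32,0,0,0,56,0],[0,0.36,0,0,0,63,0],[0.01,0.4,0,0,0,70,0]]]' && python3 -m jog '[[[0,0.03,0,0,0,7,0],[0.01,0.06,0,0,0,14,0],[0.02,0.09,0,0,0,21,0],[0.02,0.12,0,0,0,28,0],[0.02,0.15,0,0,0,35,0],[0.02,0.15,0,0,0,42,0],[0.02,0.15,0,0,0,49,0],[0.02,0.15,0,0,0,56,0],[0.02,0.15,0,0,0,63,0],[0.02,0.15,0,0,0,70,0]]]'; python3 -c "
from h import *
delta(*tool(1.57,.15))"
```

```text
clock: 1.77
eef_pos: [0.3871, 0.2135, 0.4396]
tool_rot: [0.676, 0.737, 0.0, 0.0]
ft_force: [1.3, -1.0, 0.8]
grip_width: 0.0853
clock: 2.6
eef_pos: [0.4087, 0.3618, 0.4383]
tool_rot: [0.132, 0.991, -0.001, -0.001]
ft_force: [-0.9, 0.7, 0.3]
grip_width: 0.0848
shift [-0.0129  0.0181 -0.1968] turn deg [-35.42 -18.59  87.37] q [ 0.725  0.371  0.702  1.903 -0.     0.989] F [-0.9  0.7  0.3] t 2.6
```

```bash
python3 -m jog '[[[0,0,0,-2.5,-1.3,6.1,0],[0,0,0,-5,-2.6,12.2,0],[0,0,-0.02,-7.5,-3.9,18.3,0],[0,0,-0.04,-10,-5.2,24.4,0],[0,0,-0.06,-12.5,-6.5,30.5,0],[0,0.01,-0.08,-15,-7.8,36.6,0],[0,0.01,-0.1,-17.5,-9.1,42.7,0],[0,0.01,-0.12,-20,-10.4,48.8,0],[-0.01,0.02,-0.13,-22.5,-11.7,54.9,0],[-0.01,0.02,-0.14,-25,-13,61,0]]]' && python3 -c "
from h import *
delta(*tool(1.57,.15))"
```

```text
clock: 3.43
eef_pos: [0.3974, 0.3823, 0.2968]
tool_rot: [-0.389, 0.891, -0.191, 0.133]
ft_force: [0.4, 0.3, -0.0]
grip_width: 0.0857
shift [-0.0016 -0.0023 -0.0553] turn deg [-10.48  -5.45  26.3 ] q [ 1.011  0.299  0.149  1.417 -0.469  0.187] F [ 0.4  0.3 -0. ] t 3.43
```

```bash
python3 -m jog '[[[0,0,-0.01,-2.1,-1.1,5.2,0],[0,0,-0.02,-4.2,-2.2,10.4,0],[0,0,-0.03,-6.3,-3.3,15.6,0],[0,0,-0.04,-8.4,-4.4,20.8,0],[0,0,-0.055,-10.5,-5.5,26,0],[0,0,-0.055,-10.5,-5.5,26.3,0],[0,0,-0.055,-10.5,-5.5,26.3,0]]]'
python3 - <<'E'
from h import *
delta(*tool(1.57,.15))
m=bot.camera_model("wrist"); im=bot.camera("wrist"); cv2.imwrite("pics/w1.png",im)
print(m["K"].round(1).tolist()); A=R.from_quat(bot.get_obs()["tool_rot"]).as_matrix()
print((A.T@(m["T"][:3,3]-bot.get_obs()["eef_pos"])).round(3),(A.T@m["T"][:3,:3]).round(2).tolist())
print("grip exp",proj(m,knob(1.57)[1]))
k=red(im); c=max(cv2.findContours(k,0,2)[0],key=cv2.contourArea); print(cv2.minAreaRect(c),cv2.boxPoints(cv2.minAreaRect(c)).tolist())
E
```

```text
clock: 4.02
eef_pos: [0.3979, 0.3806, 0.2429]
tool_rot: [-0.579, 0.754, -0.253, 0.179]
ft_force: [0.3, 0.1, 0.5]
grip_width: 0.0851
shift [-0.0021 -0.0006 -0.0015] turn deg [-0.19 -0.03  0.41] q [ 1.079  0.226 -0.158  1.049 -0.616 -0.275] F [0.3 0.1 0.5] t 4.02
[[307.8, 0.0, 314.6], [0.0, 307.8, 203.3], [0.0, 0.0, 1.0]]
[ 0.071  0.    -0.135] [[0.0, -0.96, -0.27], [1.0, 0.0, 0.0], [-0.0, -0.27, 0.96]]
grip exp [317.47915124 190.09749395]
((312.2096862792969, 188.53292846679688), (75.26802825927734, 16.69384765625), 87.61405944824219) [[302.30328369140625, 151.27902221679688], [318.982666015625, 150.58404541015625], [322.1160888671875, 225.78683471679688], [305.43670654296875, 226.4818115234375]]
```

View pics/w1.png

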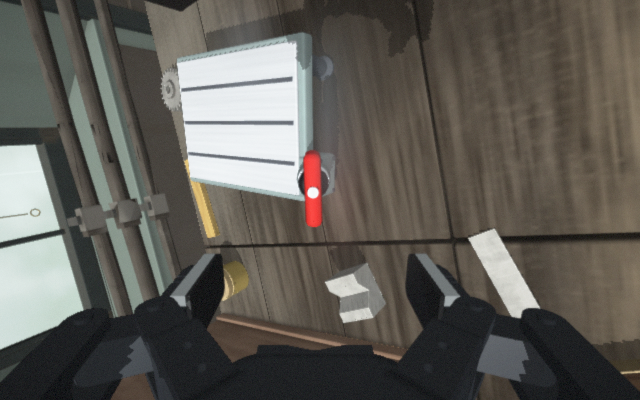

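The wing lies straight between the open jaws, with its white centre dot at (313,192), about 4 px left of the predicted axis. It is about 2.4° off the image vertical.

```bash
cat >> h.py <<'E'
def look(th,m,im,save=None):
    K,g=knob(th); n=K.apply([0,0,1]); q=g+.018*n
    def cast(uv):
        o,d=ray(m,uv); return o+d*((q-o)@n)/(d@n)
    k=red(im); c=max(cv2.findContours(k,0,2)[0],key=cv2.contourArea)
    k=cv2.drawContours(np.zeros_like(k),[c],-1,1,-1)
    b=sorted(cv2.boxPoints(cv2.minAreaRect(c)),key=lambda p:p[1])
    e0,e1=(b[0]+b[1])/2,(b[2]+b[3])/2
    w=(im.min(2)>200).astype(np.uint8)&k
    if w.sum()>3:
        dot=np.argwhere(w)[:,::-1].mean(0); print("dot",dot,w.sum(),"axis err world mm",((cast(dot)-q)*1e3).round(1),"knob frame",(K.inv().apply(cast(dot)-q)*1e3).round(1))
    u=K.inv().apply(cast(e1)-cast(e0)); print("len",np.linalg.norm(u),"th meas",th-np.arctan(u[1]/u[0]), "centre err",((cast((e0+e1)/2)-q)*1e3).round(1))
E
python3 - <<'E'
from h import *
m=bot.camera_model("wrist"); look(1.57,m,cv2.imread("pics/w1.png"))
# stand right/left edges of top, corners
for uv in((310,34),(178,57),(190,181),(300,199)): print(onz(m,uv,.084).round(3))
E
```

```text
dot [312.5 192.5] 88 axis err world mm [ 4.7 -1.6  3.6] knob frame [0.4 6.1 0. ]
len 0.06920300752261313 th meas 1.5404130469679198 centre err [ 3.9 -5.2  3.8]
[0.48  0.203 0.084]
[0.707 0.139 0.084]
[0.754 0.312 0.084]
[0.538 0.365 0.084]
```

```bash
sed -i 's/^C=np.array.*; YAW/C=np.array([.624,.250]); YAW/' h.py
python3 - <<'E'
from h import *
delta(*tool(1.54,.05))
E
```

```text
shift [ 0.0604 -0.0208 -0.0838] turn deg [-1.36  0.35  1.83] q [ 1.078  0.226 -0.155  1.049 -0.616 -0.275] F [-0.   0.8  0.6] t 4.07
```

```bash
python3 -m jog '[[[0.012,-0.004,-0.017,-0.5,0.1,0.6,0],[0.024,-0.008,-0.034,-1,0.3,1.2,0],[0.036,-0.012,-0.05,-1.4,0.3,1.8,0],[0.048,-0.016,-0.067,-1.4,0.3,1.8,0],[0.06,-0.021,-0.084,-1.4,0.3,1.8,0],[0.06,-0.021,-0.084,-1.4,0.3,1.8,0],[0.06,-0.021,-0.084,-1.4,0.3,1.8,0]]]'
python3 - <<'E'
from h import *
m=bot.camera_model("wrist"); im=bot.camera("wrist"); cv2.imwrite("pics/w2.png",im)
look(1.54,m,im); delta(*tool(1.54,.002))
E
```

```text
clock: 4.65
eef_pos: [0.4597, 0.3605, 0.1603]
tool_rot: [-0.593, 0.743, -0.257, 0.175]
ft_force: [0.5, -0.5, 0.5]
grip_width: 0.0851
dot [318.24545455 238.56363636] 220 axis err world mm [-1.  -0.5 -0.6] knob frame [ 0.7 -1.1  0. ]
len 0.07050432862450218 th meas 1.5368865733461312 centre err [-2.2 -5.7 -0.3]
shift [ 0.0265 -0.0089 -0.0394] turn deg [-0.03  0.11  0.03] q [ 0.954  0.316 -0.274  0.754 -0.597 -0.463] F [0.4 0.3 1. ] t 4.7
```

View pics/w2.png

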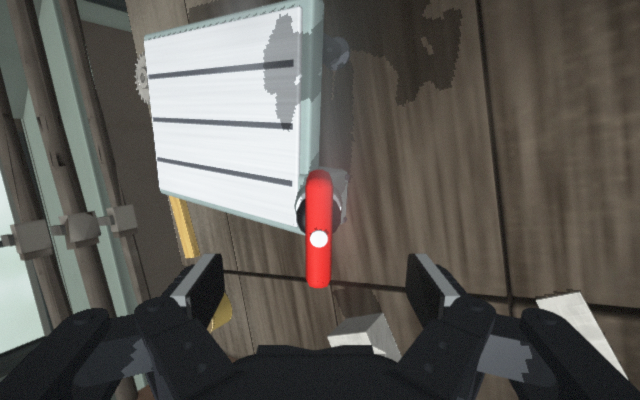

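The dot is at (318,239), within about 1 mm of the model axis, and θ ≈ 1.54. I'll move in and close.

```bash
python3 -m jog '[[[0.006,-0.002,-0.01,0,0,0,0],[0.012,-0.004,-0.019,0,0,0,0],[0.018,-0.006,-0.028,0,0,0,0],[0.022,-0.008,-0.035,0,0,0,0],[0.022,-0.008,-0.035,0,0,0,60],[0.022,-0.008,-0.035,0,0,0,120],[0.022,-0.008,-0.035,0,0,0,160],[0.022,-0.008,-0.035,0,0,0,200],[0.022,-0.008,-0.035,0,0,0,255],[0.022,-0.008,-0.035,0,0,0,255]]]' && python3 -m jog '[[[0,0,0,0,0,0,255],[0,0,0,0,0,0,255],[0,0,0,0,0,0,255],[0,0,0,0,0,0,255]]]'
python3 - <<'E'
from h import *
print(bot.tip_extent,bot.get_obs()["ft_torque"])
T0,p0=tool(1.54,.008); delta(T0,p0)
for th in np.arange(1.54,3.41,.12):
    T,p=tool(th,.008); print(round(th,2),(p-p0).round(4),np.degrees((T*T0.inv()).as_rotvec()).round(1))
E
```

```text
clock: 5.53
eef_pos: [0.4808, 0.3534, 0.1257]
tool_rot: [-0.594, 0.742, -0.257, 0.176]
ft_force: [-1.4, -0.3, 1.4]
grip_width: 0.0148
clock: 5.87
eef_pos: [0.4808, 0.3534, 0.1255]
tool_rot: [-0.594, 0.742, -0.257, 0.176]
ft_force: [-3.8, 2.5, 3.5]
grip_width: 0.0147
0.008 [0.41692966 0.6650562  0.07457604]
shift [0.0021 0.0001 0.0011] turn deg [-0.    0.09 -0.12] q [ 0.911  0.366 -0.313  0.637 -0.586 -0.516] F [-3.8  2.5  3.5] t 5.87
1.54 [0. 0. 0.] [0. 0. 0.]
1.66 [ 0.0002 -0.0004  0.0005] [ 4.1 -1.1 -5.6]
1.78 [ 0.0003 -0.0009  0.0011] [  8.1  -2.2 -11.1]
1.9 [ 0.0005 -0.0013  0.0016] [ 12.2  -3.3 -16.7]
2.02 [ 0.0007 -0.0017  0.0021] [ 16.2  -4.3 -22.3]
2.14 [ 0.0009 -0.0021  0.0027] [ 20.2  -5.4 -27.9]
2.26 [ 0.001  -0.0026  0.0032] [ 24.3  -6.4 -33.5]
2.38 [ 0.0012 -0.003   0.0037] [ 28.3  -7.4 -39.1]
2.5 [ 0.0014 -0.0035  0.0042] [ 32.2  -8.4 -44.7]
2.62 [ 0.0016 -0.0039  0.0048] [ 36.2  -9.4 -50.4]
2.74 [ 0.0016 -0.004   0.0049] [ 40.1 -10.5 -56. ]
2.86 [ 0.0016 -0.004   0.0049] [ 43.9 -11.6 -61.6]
2.98 [ 0.0016 -0.004   0.0049] [ 47.7 -12.7 -67.2]
3.1 [ 0.0016 -0.004   0.0049] [ 51.5 -13.9 -72.8]
3.22 [ 0.0016 -0.004   0.0049] [ 55.3 -15.  -78.5]
3.34 [ 0.0016 -0.004   0.0049] [ 59.1 -16.1 -84.1]
```

```bash
python3 -m jog '[[[0,0,0,2,-0.6,-2.8,255],[0,0,0.001,4.1,-1.1,-5.6,255],[0,-0.001,0.001,6.1,-1.6,-8.3,255],[0,-0.001,0.001,8.1,-2.2,-11.1,255],[0,-0.001,0.001,10.1,-2.7,-13.9,255],[0,-0.001,0.0015,12.2,-3.3,-16.7,255],[0,-0.0015,0.002,14.2,-3.8,-19.5,255],[0.001,-0.0015,0.002,16.2,-4.3,-22.3,255],[0.001,-0.002,0.002,18.2,-4.9,-25.1,255],[0.001,-0.002,0.0025,20.2,-5.4,-27.9,255]]]'
python3 - <<'E'
from h import *
print(bot.get_obs()["ft_torque"]); T0,p0=tool(2.14,.008); delta(T0,p0)
for th in np.arange(2.14,3.41,.12):
    T,p=tool(th,.008); print(round(th,2),(p-p0).round(4),np.degrees((T*T0.inv()).as_rotvec()).round(1))
E
```

```text
clock: 6.7
eef_pos: [0.482, 0.3513, 0.1281]
tool_rot: [-0.345, 0.887, -0.185, 0.244]
ft_force: [0.1, 2.5, 2.5]
grip_width: 0.015
[0.30617362 0.61316511 0.25655459]
shift [0.0017 0.0001 0.0012] turn deg [-0.    0.13  0.07] q [ 0.9    0.354 -0.318  0.632 -0.569  0.079] F [0.1 2.5 2.5] t 6.7
2.14 [0. 0. 0.] [0. 0. 0.]
2.26 [ 0.0002 -0.0004  0.0005] [ 4.  -1.  -5.6]
2.38 [ 0.0003 -0.0009  0.0011] [  8.1  -2.  -11.2]
2.5 [ 0.0005 -0.0013  0.0016] [ 12.1  -3.  -16.8]
2.62 [ 0.0007 -0.0017  0.0021] [ 16.1  -4.  -22.5]
2.74 [ 0.0007 -0.0019  0.0022] [ 19.9  -5.  -28.1]
2.86 [ 0.0007 -0.0019  0.0022] [ 23.7  -6.1 -33.7]
2.98 [ 0.0007 -0.0019  0.0022] [ 27.6  -7.1 -39.3]
3.1 [ 0.0007 -0.0019  0.0022] [ 31.4  -8.2 -44.9]
3.22 [ 0.0007 -0.0019  0.0022] [ 35.2  -9.3 -50.6]
3.34 [ 0.0007 -0.0019  0.0022] [ 39.  -10.3 -56.2]
```

```bash
python3 -m jog '[[[0,0,0,2,-0.5,-2.8,255],[0,-0.0005,0.0005,4,-1,-5.6,255],[0,-0.0005,0.001,6,-1.5,-8.4,255],[0,-0.001,0.001,8.1,-2,-11.2,255],[0,-0.001,0.0015,10.1,-2.5,-14,255],[0.0005,-0.0015,0.0015,12.1,-3,-16.8,255],[0.0005,-0.0015,0.002,14.1,-3.5,-19.7,255],[0.0005,-0.0015,0.002,16.1,-4,-22.5,255],[0.0005,-0.002,0.002,18,-4.5,-25.3,255],[0.0005,-0.002,0.002,19.9,-5,-28.1,255]]]'
python3 - <<'E'
from h import *
print(bot.get_obs()["ft_torque"]); T0,p0=tool(2.74,.008); delta(T0,p0)
for th in (3.04,3.34):
    T,p=tool(th,.008); print(round(th,2),(p-p0).round(4),np.degrees((T*T0.inv()).as_rotvec()).round(1))
E
```

```text
clock: 7.53
eef_pos: [0.4827, 0.3493, 0.1299]
tool_rot: [-0.065, 0.951, -0.098, 0.285]
ft_force: [0.1, 2.7, 1.2]
grip_width: 0.0145
[0.4197207  0.54048756 0.34137252]
shift [0.0017 0.0002 0.0016] turn deg [0.02 0.05 0.14] q [ 0.89   0.344 -0.323  0.628 -0.553  0.674] F [0.1 2.7 1.2] t 7.53
3.04 [0. 0. 0.] [  9.5  -2.6 -14.1]
3.34 [0. 0. 0.] [ 19.   -5.1 -28.2]
```

```bash
python3 -m jog '[[[0,0,0,1.9,-0.5,-2.8,255],[0,0,0,3.8,-1,-5.6,255],[0,0,0,5.7,-1.5,-8.5,255],[0,0,0,7.6,-2,-11.3,255],[0,0,0,9.5,-2.6,-14.1,255],[0,0,0,11.4,-3.1,-16.9,255],[0,0,0,13.3,-3.6,-19.7,255],[0,0,0,15.2,-4.1,-22.6,255],[0,0,0,17.1,-4.6,-25.4,255],[0,0,0,19,-5.1,-28.2,255]]]' && python3 -m jog '[[[0,0,0,0,0,0,255],[0,0,0,0,0,0,255],[0,0,0,0,0,0,180],[0,0,0,0,0,0,100],[0,0,0,0,0,0,0],[0,0,0,0,0,0,0],[0,0,0,0,0,0,0],[0,0,0,0,0,0,0]]]'
python3 - <<'E'
from h import *
delta(*tool(3.34,.05))
E
```

```text
clock: 8.37
eef_pos: [0.4826, 0.3487, 0.1299]
tool_rot: [0.219, 0.928, -0.011, 0.3]
ft_force: [-0.8, -0.3, 2.5]
grip_width: 0.0145
clock: 9.03
eef_pos: [0.4822, 0.3485, 0.1293]
tool_rot: [0.217, 0.929, -0.012, 0.3]
ft_force: [-0.9, 0.8, 0.4]
grip_width: 0.0838
shift [-0.021   0.0072  0.0366] turn deg [ 0.23 -0.15  0.05] q [ 0.889  0.345 -0.322  0.631 -0.552  1.271] F [-0.9  0.8  0.4] t 9.03
```

Released. Next I retreat along the axis and check with the wrist camera.

```bash
python3 -m jog '[[[-0.006,0.002,0.01,0,0,0,0],[-0.012,0.004,0.02,0,0,0,0],[-0.022,0.007,0.036,0,0,0,0],[-0.036,0.011,0.058,0,0,0,0],[-0.052,0.015,0.08,0,0,0,0],[-0.064,0.018,0.1,0,0,0,0],[-0.077,0.022,0.12,0,0,0,0],[-0.077,0.022,0.12,0,0,0,0]]]'
python3 - <<'E'
from h import *
m=bot.camera_model("wrist"); im=bot.camera("wrist"); cv2.imwrite("pics/w3.png",im)
look(3.34,m,im); print(bot.get_obs()["ft_force"])
K,g=knob(3.34); print(proj(m,g))
s,t=bot.camera("side"),bot.camera("top"); cv2.imwrite("pics/side3.png",s); cv2.imwrite("pics/top3.png",t)
A=cv2.resize(s[170:290,270:450],None,fx=2.2,fy=2.2,interpolation=2);B=cv2.resize(t[130:270,225:345],None,fx=2.2,fy=2.2,interpolation=2)
h=max(len(A),len(B)); A=cv2.copyMakeBorder(A,0,h-len(A),0,0,0);B=cv2.copyMakeBorder(B,0,h-len(B),0,0,0); AB=np.hstack([A,B])
cv2.imwrite("pics/c3.png",np.vstack([cv2.copyMakeBorder(AB,0,0,0,max(0,640-AB.shape[1]),0)[:,:640],cv2.resize(im,(416,260))[:, :] if 0 else cv2.copyMakeBorder(cv2.resize(im,(416,260)),0,0,0,224,0)]))
E
```

```text
clock: 9.7
eef_pos: [0.405, 0.3733, 0.2543]
tool_rot: [0.217, 0.928, -0.008, 0.301]
ft_force: [0.4, 0.8, 1.1]
grip_width: 0.0854
dot [308.94736842 189.47368421] 95 axis err world mm [-2.1 -0.3 -1.3] knob frame [ 2.1  1.3 -0. ]
len 0.06884356869705327 th meas 3.3446830180599596 centre err [-5.1  1.4 -3.7]
[0.02287522 0.1451124  0.50136999]
[310.52515125 187.28594033]
```

View pics/c3.png

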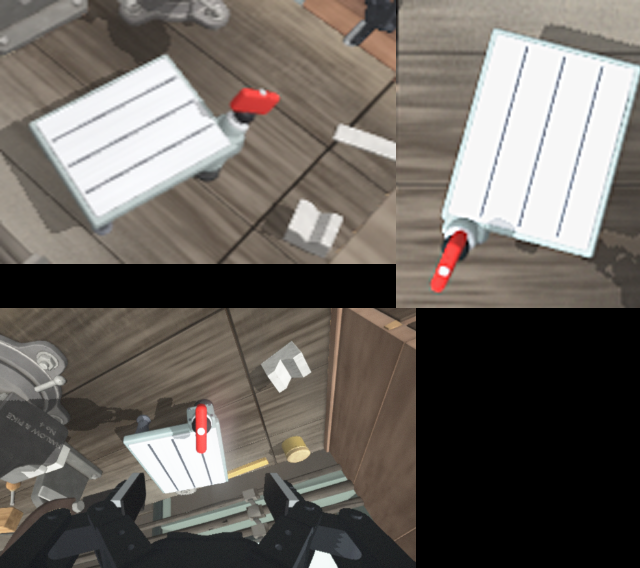

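```bash
python3 -m jog '[[[0,0,0.02,0,0,0,0],[0,0,0.04,0,0,0,0],[0,0,0.04,0,0,0,0],[0,0,0.04,0,0,0,0],[0,0,0.04,0,0,0,0],[0,0,0.04,0,0,0,0]]]' && python3 -c "
from workcell import bot
print(bot.job_done())"
```

```text
clock: 10.35
eef_pos: [0.405, 0.3697, 0.2875]
tool_rot: [0.217, 0.929, -0.013, 0.299]
ft_force: [-0.8, -0.2, -0.2]
grip_width: 0.0855
the job is handed in; nothing more can be done
None
```

I gripped the red wing along its axis and turned it clockwise about 103°. By the wrist camera, the knob went from about 1.54 to 3.34 rad, inside the 2.85–3.9 band. I then released it, backed the arm clear and handed the job in at 10.4 s.

**Last checks:**
- **Knob and stand:** the knob's centre dot was within about 2.5 mm of where a level stand should put it, so the stand hardly moved. In the pictures the V-block looked untouched. I did not look at the red tin after the turn, but the arm stayed away from it.
- **Arm and forces:** wrist force readings stayed below about 6 N, and the arm was touching nothing at the end.
- **Not checked:** I did not measure the load on each foot or the exact level of the top. I infer both from the knob angle and the knob's position.
- **Disagreement:** the wing's outline centre was about 6 mm off the level-stand prediction. I put this down to the wing's visible side faces and relied on the dot instead.

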